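# Seat the vial and slide the reader carriage to its click stop

## Task

Take the sample vial out of the rack and stand it upright in the round socket of the vial reader's carriage. Then, by its upright black handle, slide the carriage along its rail towards the two posts until the hidden ball detent clicks into its notch, and finish there with the fingers still holding the handle so that the carriage stays in the notch for the reading. Leave the timer and the lens case where they stand.

Things in the scene. Friction and masses are not known exactly. Their poses are not given: they have to be found in the camera images.
- vial_center (a point): Sample vial, an upright cylinder 20 mm in diameter and 64 mm tall with a screw cap (the top 12 mm), 18 g, the only one in the rack. The point is its centre, 32 mm above its underside; z is its axis.
- rack: Low open vial rack, fixed, 45 mm (its x) x 130 mm (its y), ends 38 mm high, its perforated shelf 30 mm high. Origin: centre of its underside. The vial stands in it on a 4 mm floor, in an opening 28 mm (x) by 22 mm (y), centred at y = -15 mm.
- reader: Vial reader, a fixed aluminium rail base 64 mm (its x) x 300 mm (its y), 20 mm high. Origin: centre of its underside. The carriage slides along its +y. Two grey posts, 80 mm long (y = 15 to 95 mm) and 60 mm high, stand either side of the rail at x = 32 to 54 mm and -32 to -54 mm; the vial passes between them.
- carriage: Grey carriage, 44 mm wide and 150 mm long, that slides along the reader's +y by 140 mm, with the socket at its leading (+y) end and the handle at its trailing end. Origin: on the rail's middle line at table height, at y = -72 mm in the reader's frame at travel 0 (rear end) and +68 mm at the far end; axes as the reader's. It starts at a travel of 0 to 20 mm, stays where it is left, and slides with about 1 to 2 N.
- socket_floor (a point): Centre of the floor of the round socket in the carriage's leading (+y) end: bore 25 mm, 22 mm deep, its rim 40 mm above the table in a 44 mm square block, this point 18 mm above the table. Moves with the carriage; lies at y = -19 mm in the reader's frame when the carriage is at 0.
- handle_mid (a point): Upright black handle on the carriage's trailing end, 14 mm (its x) x 22 mm (its y, along the rail), rising from the carriage's top at 26 mm to 90 mm above the table, 113 mm behind the socket. The point lies on its axis 70 mm above the table, where it is gripped; its x and y axes are the reader's. It lies at y = -132 mm in the reader's frame when the carriage is at travel 0.
- detent_ball (a joint): Hidden sprung ball: about 0.0004 m while it rides on the rail's flat, 0.0043 m when fully in the notch. The one notch, out of sight, lies at a carriage travel that differs each time, 50 to 110 mm. Over the last 6 mm the ball draws the carriage in (up to 7 N), at the middle there is no pull, pushing on out takes up to 8 N. Let go within 4 mm of the notch, the carriage centres itself.
- timer: Bench timer, 60 x 68 mm, 30 mm high, loose bystander; origin at the centre of its underside.
- lens_case: Round screw case, 42 mm in diameter, 53 mm tall, loose bystander; origin at the centre of its underside.
Things that resemble listed ones, but are neither listed nor needed, are in the scene too. Leave any pink or red look-alike of the part that bears vial_center alone.

How it is judged:
By the outcome, as a careful person would: the job done as asked, in the order asked, and still so for the second after the job is handed in, while the arm keeps its last pose, push and grip.
It also fails if it takes over 72 s, if anything falls off the work surface, if the arm or the gripper's body presses on something with over 40 N, if the wrist force passes 120 N, or if a joint passes its speed limit or range.

## Robot

A 6-joint arm with a two-finger parallel gripper is mounted at the origin on a cart in front of the work surface, level with it; the furniture and walls round the work are solid. World frame = base frame: x ahead of the robot, y to its left, z up, the work surface at z = 0. Lengths are in m, angles in rad, forces in N, time in s.
With the tool pointing down it reaches from about 0.35 to 0.775 m from the base axis. Payload 5.5 kg.
Tool frame: the origin (TCP) lies between the finger pads; the fingertips stand 22 mm ahead of it and the grasp point (between the pads) lies 3 mm ahead of it (env.finger_overhang is the distance from the TCP to the fingertips, in m); y points along the fingers, x is the direction in which the jaws open and shut, and the axes are right-handed (so a half turn about y gives the same grasp; the last joint's range is limited). The gripper opens to 85 mm and grips with 20 to 120 N. Pads are 22 mm wide; open, the fingers measure 114 mm over their backs; the gripper's body (76 mm by 85 mm) begins 54 mm behind the grasp point. The pads swing forward as they close: fully open they stand 13 mm farther back than shut.
Start: joints at [-1.383, 0.313, 0.046, 1.304, 0, 1.431], TCP at [0.185, -0.544, 0.23] pointing down, gripper open.
Joint ranges: [-2.76, 2.76], [-0.86, 1.69], [-1.03, 1.26], [-2.2, 2.34], [-1.47, 1.5], [-3.14, 3.14]. Speed limits (rad/s): [2.57, 2.57, 3.14, 3.14, 3.14, 3.14].

## Interface

Orientations are given as a unit quaternion [w, x, y, z].
In Python, from workcell import monitor, cams, job, env gives the robot as it stands.
- The arm moves only by the tool drive_tool, never from a script. Its argument "plan" is text: rows parted by semicolons, each of 7 numbers parted by spaces: the opening, from -1 (shut) to 1 (fully open), then the shift along the tool's x, y, z in mm, then the turn, a rotation vector about the tool's x, y, z in degrees. In form: gripper x y z rx ry rz; .... A call has 1 to 8 rows; each row shifts and turns the pose as measured when the row begins, along the tool's axes as they then stand; what a row does not reach is not made up. A row lasts 1/8 s, in which the tool goes at most 62.5 mm and 10.7 degrees, less where a joint would pass 70% of its speed; a pose out of reach is approached as far as the arm can. A call is refused whole if a number of a shift passes 62.5 or a number of a turn 10.7, either way. A call with a gripper value outside its range is refused whole. The fingers move at their own pace and stop on an object; "grip_force" is the grip in N (left out, the last holds). Time passes only in rows, so rows that do not move let the fingers close. It gives the time, the measured TCP pose, the force and the opening at its end, in the units of the state.
- monitor.get_state(): the state, without advancing time (a new reading comes with each control period).
- cams.read_camera(name): name is "scene" or "side" or "wrist"; returns (picture, depth): 420x560x3 uint8, red, green, blue; 420x560 float32, m along the optical axis (not along the pixel's ray), 0 where there is no reading.
- cams.calibration(name): a dict with "fx", "fy", "cx", "cy" (pixels), "R" (3x3) and "t" (3): a world point X has camera coordinates R X + t. Camera axes: x right, y down, z forward; pixel columns grow to the right and rows downward; lengths in m; the calibration is good to about 2 mm. A picture is of the moment at which its call begins: read the wrist's pose just before it. calibration takes no time and is no camera call; for the wrist camera it gives the pose at the moment of the call.
- job.hand_in(): hands the job in, once; it reports no verdict.
The state is a dict: "clock": time; "joint_pos": joint angles; "qvel": joint speeds; "tau": joint torques, N m; "tcp_pos": TCP position; "orientation": TCP orientation; "wrist_force": force on the tool from outside, world axes, zero at the start; "ft_torque": the same for the moment, N m; "finger_gap": finger opening in m.
Only numpy, scipy, OpenCV 4.12 (cv2) and the standard library are available. Lean on these libraries where they do the work, as an engineer would, in place of code of your own. Each camera call takes 0.05 s, during which the arm holds its last target.

## Working session

There is one attempt and no reset: what is moved stays moved. The work goes in short steps, Python scripts to look and compute and a tool call to move; the robot and the scene stay as the last step left them, time stands still between calls to the robot, and variables do not carry over. Pictures are saved under pics/ and viewed, and the job is handed in when it is done.

Besides the shell and the picture viewer there is one more tool, called after ">>>" by a JSON object that holds its "api" and its "payload", one argument or row to a line. drive_tool: Moves the arm, as the interface text tells. Its arguments: {"type":"object","properties":{"plan":{"type":"string"},"grip_force":{"type":"number"}},"required":["plan"]}

```bash
ls; mkdir -p pics; python3 - <<'E'
from workcell import monitor, cams, job, env
import cv2
s=monitor.get_state(); print(s); print(env.finger_overhang)
for n in ("scene","side","wrist"):
    p,d=cams.read_camera(n); cv2.imwrite(f"pics/{n}0.png",p[:,:,::-1])
    import numpy as np; np.save(f"pics/{n}0d.npy",d); c=cams.calibration(n); np.save(f"pics/{n}0c.npy",c,allow_pickle=True); print(n,c)
E
```

```text
pics
{'clock': 0.0, 'joint_pos': array([-1.38261642e+00,  3.13979884e-01,  4.49178902e-02,  1.30357435e+00,
       -9.38331441e-06,  1.43123604e+00]), 'qvel': array([ 0.00053706,  0.00063408, -0.00156463, -0.00071614,  0.00071698,
        0.00043927]), 'tau': array([ 2.26198317e-04, -4.80624354e+01,  2.98534691e+01,  1.92708807e-02,
       -2.20012871e-04, -1.66008029e-06]), 'tcp_pos': array([ 0.18500408, -0.54386186,  0.22879556]), 'orientation': array([ 0.57531653, -0.57442396,  0.41220599, -0.41125931]), 'wrist_force': array([-0.37565728,  0.45561239, -0.0491379 ]), 'ft_torque': array([ 0.0227517 , -0.00377757,  0.02218117]), 'finger_gap': 0.08577598215085576}
0.022
scene {'fx': 529.4727629578572, 'fy': 529.4727629578572, 'cx': 277.85392192619855, 'cy': 198.19296717471119, 'R': array([[-0.57077637, -0.8211038 , -0.00170006],
       [-0.42357808,  0.29621554, -0.85605955],
       [ 0.70341734, -0.48789846, -0.5168744 ]]), 't': array([0.09129559, 0.35778474, 1.09446418])}
side {'fx': 430.7696015454576, 'fy': 430.7696015454576, 'cx': 281.99283381444036, 'cy': 205.12674394784025, 'R': array([[ 0.8850093 , -0.46556881,  0.00205437],
       [-0.30507121, -0.5832381 , -0.75283788],
       [ 0.35169602,  0.6656418 , -0.65820278]]), 't': array([-0.59983618,  0.09534321,  1.15502105])}
wrist {'fx': 326.68643991985823, 'fy': 326.68643991985823, 'cx': 274.25210965393774, 'cy': 205.61238126471392, 'R': array([[ 3.21507367e-01, -9.46906759e-01, -7.76791458e-04],
       [-9.00356998e-01, -3.05955966e-01,  3.09432099e-01],
       [-2.93241010e-01, -9.87853097e-02, -9.50921223e-01]]), 't': array([-0.57358056, -0.03928568,  0.38051099])}
```

View pics/scene0.png

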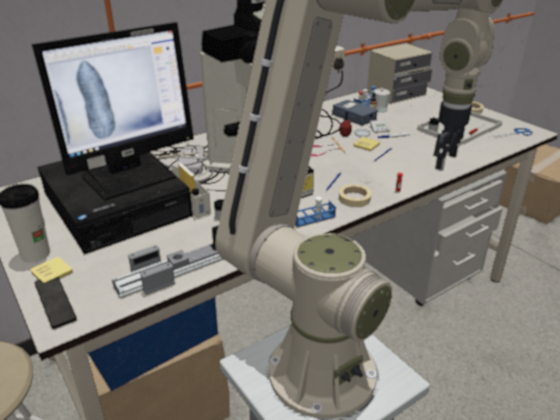

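View pics/side0.png

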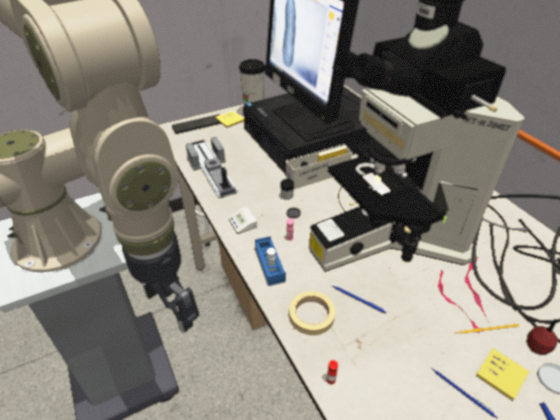

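View pics/wrist0.png

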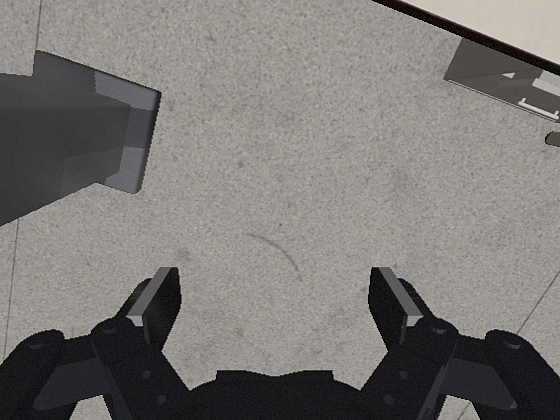

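The side view shows the reader at about (210,165), with its posts at the far end and its handle at (224,180). The timer is at (242,218), the lens case at (287,188), the blue rack with a white-capped vial at (270,258), and a pink look-alike at (290,230). I'll enlarge that area and measure it.

```bash
python3 - <<'E'
import cv2,numpy as np
p=cv2.imread("pics/side0.png")
c=p[125:295,165:325]; cv2.imwrite("pics/side0z.png",cv2.resize(c,None,fx=3.5,fy=3.5,interpolation=cv2.INTER_CUBIC))
p=cv2.imread("pics/scene0.png")
c=p[160:310,90:370]; cv2.imwrite("pics/scene0z.png",cv2.resize(c,None,fx=2.8,fy=2.8,interpolation=cv2.INTER_CUBIC))
E
```

```text
(no output)
```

View pics/side0z.png

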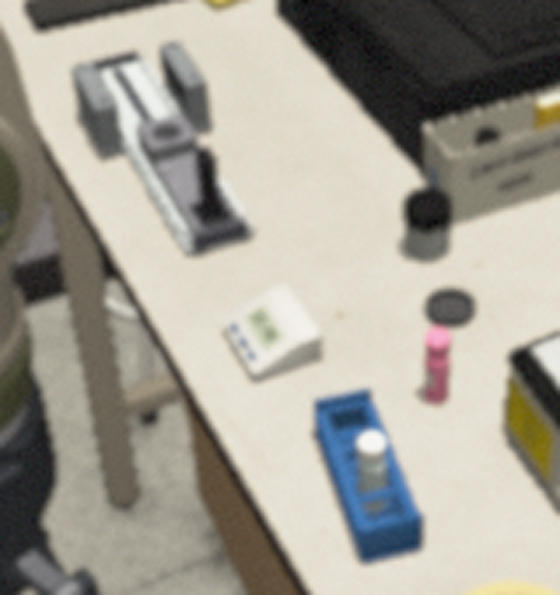

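View pics/scene0z.png

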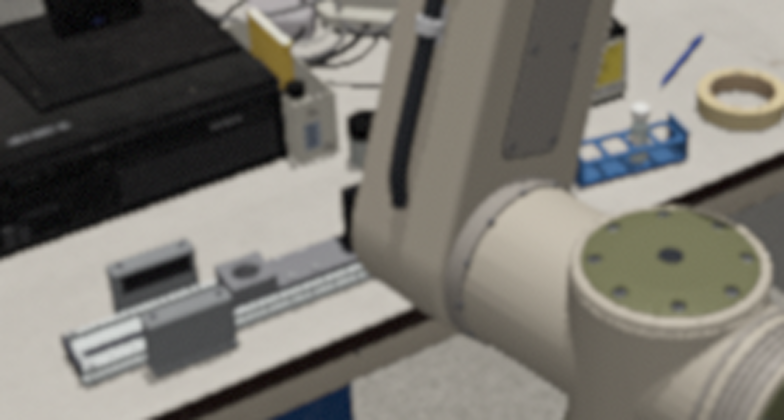

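```bash
cat > h.py <<'E'
import numpy as np, cv2
def ray(c,u,v,z):
    R=np.array(c["R"]);t=np.array(c["t"]);o=-R.T@t
    d=R.T@np.array([(u-c["cx"])/c["fx"],(v-c["cy"])/c["fy"],1]); s=(z-o[2])/d[2]
    return o+s*d
def dep(c,u,v,z):
    R=np.array(c["R"]);t=np.array(c["t"])
    return R.T@(np.array([(u-c["cx"])/c["fx"],(v-c["cy"])/c["fy"],1])*z-t)
def cloud(c,D):
    v,u=np.mgrid[:D.shape[0],:D.shape[1]]
    X=np.stack([(u-c["cx"])/c["fx"]*D,(v-c["cy"])/c["fy"]*D,D],-1)
    return (X-np.array(c["t"]))@np.array(c["R"])
def proj(c,X):
    p=np.array(c["R"])@X+np.array(c["t"]); return c["cx"]+c["fx"]*p[0]/p[2],c["cy"]+c["fy"]*p[1]/p[2]
E
python3 - <<'E'
from h import *
C={n:np.load(f"pics/{n}0c.npy",allow_pickle=True).item() for n in("side","scene")}
D={n:np.load(f"pics/{n}0d.npy") for n in("side","scene")}
def s(n,name,x,y,z):
    u,v=(165+x/3.5,125+y/3.5) if n=="side" else (90+x/2.8,160+y/2.8)
    print(n,name,(round(u,1),round(v,1)),ray(C[n],u,v,z).round(4),"depth:",dep(C[n],u,v,D[n][round(v),round(u)]).round(3))
s("side","cap",370,440,.068)
s("scene","cap",640,109,.068)
s("side","pinkcap",438,336,.064)
s("side","socket",170,132,.040); s("scene","socket",245,268,.040)
s("side","handle",205,152,.09)
for q in ((318,402),(368,393),(420,538),(360,557)): s("side","rack",*q,.038)
for q in ((128,57),(248,228),(190,245)): s("side","rail",*q,.02)
for q in ((148,318),(235,292),(108,268),(192,242)): s("scene","post",*q,.06)
for q in ((68,348),(85,375)): s("scene","railend",*q,.02)
s("side","lens",428,198,.053); s("side","timer",285,290,.03)
s("side","timer",320,340,.03); s("side","timer",225,330,.03)
E
```

```text
side cap (270.7, 250.7) [ 0.4609 -0.3536  0.068 ] depth: [ 0.46  -0.356  0.071]
scene cap (318.6, 198.9) [ 0.4563 -0.3515  0.068 ] depth: [ 0.456 -0.351  0.068]
side pinkcap (290.1, 221.0) [ 0.5543 -0.2799  0.064 ] depth: [ 0.555 -0.279  0.063]
side socket (213.6, 162.7) [0.4811 0.0893 0.04  ] depth: [0.487 0.108 0.027]
scene socket (177.5, 255.7) [0.4789 0.0933 0.04  ] depth: [0.496 0.087 0.027]
side handle (223.6, 168.4) [ 0.4759 -0.019   0.09  ] depth: [ 0.477 -0.017  0.088]
side rack (255.9, 239.9) [ 0.4561 -0.277   0.038 ] depth: [ 0.457 -0.276  0.036]
side rack (270.1, 237.3) [ 0.4927 -0.2858  0.038 ] depth: [ 0.493 -0.284  0.036]
side rack (285.0, 278.7) [ 0.4628 -0.4237  0.038 ] depth: [ 0.473 -0.404  0.011]
side rack (267.9, 284.1) [ 0.4201 -0.4194  0.038 ] depth: [ 0.429 -0.399  0.01 ]
side rail (201.6, 141.3) [0.4982 0.2549 0.02  ] depth: [0.498 0.255 0.02 ]
side rail (235.9, 190.1) [ 0.4978 -0.046   0.02  ] depth: [ 0.502 -0.034  0.01 ]
side rail (219.3, 195.0) [ 0.4457 -0.0443  0.02  ] depth: [ 0.448 -0.037  0.014]
scene post (142.9, 273.6) [0.4372 0.2022 0.06  ] depth: [0.439 0.202 0.059]
scene post (173.9, 264.3) [0.4272 0.1255 0.06  ] depth: [0.457 0.114 0.036]
scene post (128.6, 255.7) [0.5244 0.2042 0.06  ] depth: [0.524 0.204 0.061]
scene post (158.6, 246.4) [0.5177 0.126  0.06  ] depth: [ 0.603  0.096 -0.004]
scene railend (114.3, 284.3) [0.4878 0.2611 0.02  ] depth: [0.485 0.262 0.022]
scene railend (120.4, 293.9) [0.4452 0.2616 0.02  ] depth: [0.455 0.259 0.011]
side lens (287.3, 181.6) [ 0.6333 -0.1176  0.053 ] depth: [ 0.633 -0.118  0.053]
side timer (246.4, 207.9) [ 0.4889 -0.1441  0.03  ] depth: [ 0.489 -0.144  0.03 ]
side timer (256.4, 222.1) [ 0.4889 -0.2101  0.03  ] depth: [ 0.503 -0.178 -0.003]
side timer (229.3, 219.3) [ 0.4281 -0.1654  0.03  ] depth: [ 0.435 -0.144  0.01 ]
```

```bash
cat >> h.py <<'E'
from scipy.spatial.transform import Rotation as Ro
def tool(s):
    q=s["orientation"]; return Ro.from_quat([q[1],q[2],q[3],q[0]])
def goal(jx,jy=(0,0,-1)):
    "target rotation: tool x along world jx (horizontal), y down"
    x=np.array([jx[0],jx[1],0.]);x/=np.linalg.norm(x);y=np.array([0,0,-1.]);return Ro.from_matrix(np.stack([x,y,np.cross(x,y)],1))
def need(s,tgt,yaw=None):
    """shift in tool axes (mm) to bring the grasp point (3mm ahead of TCP) to tgt; yaw = world angle deg of tool x"""
    T=tool(s); M=T.as_matrix(); p=np.array(s["tcp_pos"])
    print("clock %.2f tcp"%s["clock"],p.round(4),"x-yaw %.1f"%np.degrees(np.arctan2(M[1,0],M[0,0])),"down",M[:,1].round(3),"gap %.4f"%s["finger_gap"],"F",np.array(s["wrist_force"]).round(1))
    if yaw is not None:
        a=np.radians(yaw);G=goal((np.cos(a),np.sin(a))); rv=np.degrees((T.inv()*G).as_rotvec()); print("rotvec tool deg",rv.round(2))
    if tgt is not None:
        d=np.array(tgt)+np.array([0,0,.003])-p; print("shift tool mm",(M.T@d*1000).round(1),"world",(d*1000).round(1))
E
python3 - <<'E'
from h import *
from workcell import monitor
s=monitor.get_state(); print(tool(s).as_matrix().round(3)); need(s,(.458,-.3525,.20),14)
need(s,(.458,-.3525,.20),-166)
E
```

```text
[[ 0.322 -0.     0.947]
 [-0.947  0.001  0.322]
 [-0.001 -1.     0.   ]]
clock 0.15 tcp [ 0.185 -0.544  0.229] x-yaw -71.2 down [-0.     0.001 -1.   ] gap 0.0850 F [-1.6  0.1  0. ]
rotvec tool deg [-7.000e-02 -8.522e+01 -6.000e-02]
shift tool mm [-93.4  26.2 320.1] world [273.  191.5 -26. ]
clock 0.15 tcp [ 0.185 -0.544  0.229] x-yaw -71.2 down [-0.     0.001 -1.   ] gap 0.0850 F [-1.6  0.1  0. ]
rotvec tool deg [ 6.000e-02  9.478e+01 -7.000e-02]
shift tool mm [-93.4  26.2 320.1] world [273.  191.5 -26. ]
```

>>> {"api": "drive_tool", "payload": {
  "plan": "1 -15 0 52 0 0 0; 1 -15 0 52 0 0 0; 1 -15 0 52 0 0 0; 1 -15 0 52 0 0 0; 1 -15 0 52 0 0 0; 1 0 0 0 0 -10 0; 1 0 0 0 0 -10 0; 1 0 0 0 0 -10 0"
}}

```text
clock: 1.15
tcp_pos: [0.4136, -0.3838, 0.2257]
orientation: [0.665, -0.662, 0.245, -0.242]
wrist_force: [-0.6, 0.1, -0.5]
finger_gap: 0.0853
```

>>> {"api": "drive_tool", "payload": {
  "plan": "1 0 0 0 0 -10 0; 1 0 0 0 0 -10 0; 1 0 0 0 0 -7 0; 1 0 0 0 0 0 0"
}}

```text
clock: 1.65
tcp_pos: [0.4134, -0.3827, 0.2241]
orientation: [0.706, -0.7, 0.078, -0.075]
wrist_force: [-0.2, -0.1, -0.1]
finger_gap: 0.0854
```

```bash
cat > snap.py <<'E'
import sys
from h import *
from workcell import monitor,cams
def snap(n,tag):
    c=cams.calibration(n); p,d=cams.read_camera(n); cv2.imwrite(f"pics/{n}{tag}.png",p[:,:,::-1]); np.save(f"pics/{n}{tag}d.npy",d); np.save(f"pics/{n}{tag}c.npy",c,allow_pickle=True)
if __name__=="__main__":
    for n in sys.argv[2:]: snap(n,sys.argv[1])
E
python3 snap.py 1 wrist scene; python3 - <<'E'
from h import *
from workcell import monitor
s=monitor.get_state(); print(s["joint_pos"].round(2)); need(s,(.458,-.3525,.20),-14)
E
```

```text
[-0.89  0.3   0.01  1.29  0.    0.9 ]
clock 1.75 tcp [ 0.4134 -0.3828  0.2242] x-yaw -12.5 down [-0.005  0.008 -1.   ] gap 0.0856 F [ 0.6 -1.2 -0.7]
rotvec tool deg [-0.37  1.51 -0.35]
shift tool mm [37.2 21.2 39.1] world [ 44.6  30.3 -21.2]
```

View pics/wrist1.png

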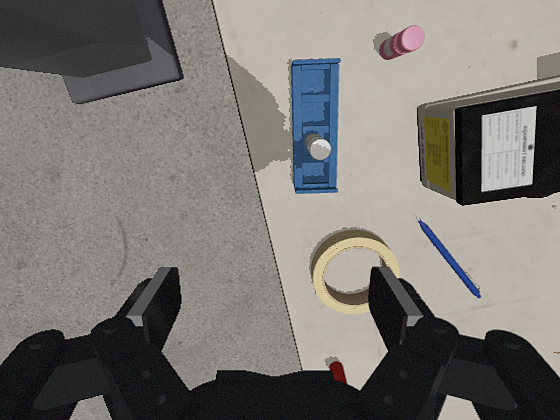

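View pics/scene1.png

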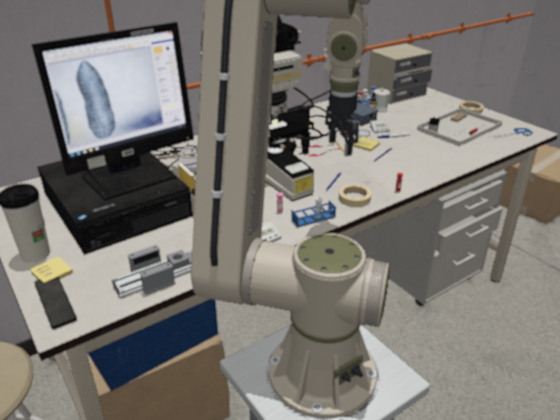

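The wrist picture shows the rack at (292-340, 58-192), square to the jaws, and the white vial cap at about (319,147). The tape roll is at (355,270).

```bash
python3 - <<'E'
from h import *
from workcell import monitor
c=np.load("pics/wrist1c.npy",allow_pickle=True).item(); D=np.load("pics/wrist1d.npy"); p=cv2.imread("pics/wrist1.png")
X=cloud(c,D); hsv=cv2.cvtColor(p,cv2.COLOR_BGR2HSV)
roi=np.zeros(D.shape,bool); roi[120:180,292:342]=1
m=roi&(X[...,2]>.060)&(X[...,2]<.08); print(m.sum(), X[m].mean(0).round(4), X[m].min(0).round(4),X[m].max(0).round(4))
v,u=np.nonzero(m); print("px",u.mean(),v.mean(),u.min(),u.max(),v.min(),v.max())
print("ray cap",ray(c,(u.min()+u.max()+0)/2,(v.min()+v.max())/2,.068).round(4))
b=(hsv[...,0]>95)&(hsv[...,0]<125)&(hsv[...,1]>100); b[:,:280]=0;b[:,345:]=0;b[200:]=0
mm=b&(X[...,2]>.032)&(X[...,2]<.042)
r=cv2.minAreaRect(X[mm][:,:2].astype(np.float32)*1000); print(r)
s=monitor.get_state()
need(s,(.459,-.353,.20))
E
```

```text
381 [ 0.4614 -0.3538  0.0684] [ 0.452  -0.3641  0.06  ] [ 0.4714 -0.3446  0.0709]
px 319.6404199475066 148.53543307086613 309 330 138 159
ray cap [ 0.4613 -0.3538  0.068 ]
((463.9002990722656, -339.8221435546875), (128.8415069580078, 43.886817932128906), 79.9159927368164)
clock 1.75 tcp [ 0.4134 -0.3828  0.2242] x-yaw -12.5 down [-0.005  0.008 -1.   ] gap 0.0856 F [ 0.6 -1.2 -0.7]
shift tool mm [38.2 21.2 38.8] world [ 45.6  29.8 -21.2]
```

```bash
python3 - <<'E'
from h import *
from workcell import monitor
c=np.load("pics/wrist1c.npy",allow_pickle=True).item(); D=np.load("pics/wrist1d.npy")
X=cloud(c,D)
for r in (75,105,135,165,185): print(r,[(u,round(float(X[r,u,2])*1000)) for u in range(288,344,3)])
need(monitor.get_state(),(.4613,-.354,.12),-10.1)
E
```

```text
75 [(288, 1), (291, 2), (294, 31), (297, 30), (300, 30), (303, 4), (306, 2), (309, 3), (312, 6), (315, 4), (318, 3), (321, 6), (324, 5), (327, 3), (330, 30), (333, 30), (336, 29), (339, 0), (342, 1)]
105 [(288, 0), (291, 1), (294, 32), (297, 31), (300, 30), (303, 4), (306, 5), (309, 5), (312, 2), (315, 5), (318, 4), (321, 4), (324, 3), (327, 4), (330, 30), (333, 31), (336, 31), (339, 0), (342, 1)]
135 [(288, -1), (291, 2), (294, 31), (297, 29), (300, 29), (303, 6), (306, 5), (309, 17), (312, 30), (315, 37), (318, 37), (321, 5), (324, 5), (327, 3), (330, 32), (333, 31), (336, 31), (339, -1), (342, -1)]
165 [(288, 1), (291, 0), (294, 30), (297, 29), (300, 30), (303, 5), (306, 4), (309, 5), (312, 4), (315, 6), (318, 5), (321, 4), (324, 4), (327, 4), (330, 30), (333, 31), (336, 30), (339, 1), (342, 2)]
185 [(288, 1), (291, 0), (294, 14), (297, 30), (300, 31), (303, 30), (306, 31), (309, 33), (312, 31), (315, 30), (318, 31), (321, 30), (324, 30), (327, 29), (330, 30), (333, 29), (336, 30), (339, 0), (342, 1)]
clock 1.75 tcp [ 0.4134 -0.3828  0.2242] x-yaw -12.5 down [-0.005  0.008 -1.   ] gap 0.0856 F [ 0.6 -1.2 -0.7]
rotvec tool deg [-0.38 -2.39 -0.34]
shift tool mm [ 41.2 101.2  37.8] world [  47.9   28.8 -101.2]
```

>>> {"api": "drive_tool", "payload": {
  "plan": "1 21 0 19 -0.4 -2.4 -0.3; 1 20 0 19 0 0 0; 1 0 50 0 0 0 0; 1 0 50 0 0 0 0; 1 0 0 0 0 0 0"
}}

```text
clock: 2.38
tcp_pos: [0.4632, -0.3537, 0.123]
orientation: [-0.703, 0.705, -0.065, 0.066]
wrist_force: [0.4, -0.5, 0.2]
finger_gap: 0.0856
```

```bash
python3 - <<'E'
from h import *
from workcell import monitor
need(monitor.get_state(),(.4613,-.354,.057),-10.1)
E
```

```text
clock 2.38 tcp [ 0.4632 -0.3537  0.123 ] x-yaw -10.6 down [ 0.001 -0.003 -1.   ] gap 0.0856 F [ 0.4 -0.5  0.2]
rotvec tool deg [ 0.13 -0.49  0.11]
shift tool mm [-1.9 63.  -0.5] world [ -1.9  -0.3 -63. ]
```

>>> {"api": "drive_tool", "payload": {
  "plan": "1 -1.9 30 -0.5 0 -0.5 0; 1 0 33 0 0 0 0; 1 0 0 0 0 0 0"
}}

```text
clock: 2.75
tcp_pos: [0.464, -0.3573, 0.0652]
orientation: [-0.702, 0.707, -0.061, 0.066]
wrist_force: [-0.5, 0.5, 0.9]
finger_gap: 0.0853
```

```bash
python3 snap.py 2 wrist; python3 - <<'E'
from h import *
from workcell import monitor
need(monitor.get_state(),(.4613,-.354,.057),-10.1)
E
```

```text
clock 2.80 tcp [ 0.4651 -0.3583  0.067 ] x-yaw -10.3 down [ 0.009 -0.01  -1.   ] gap 0.0858 F [ 0.9 -0.1  0.5]
rotvec tool deg [ 0.5  -0.16  0.62]
shift tool mm [-4.5  6.9  3.6] world [-3.8  4.3 -7. ]
```

View pics/wrist2.png

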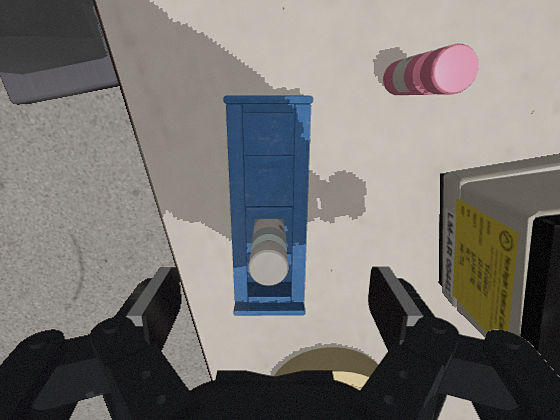

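>>> {"api": "drive_tool", "payload": {
  "plan": "1 -4 5 3.5 0.5 0 0.6; 1 0 0 0 0 0 0"
}}

```text
clock: 3.05
tcp_pos: [0.4635, -0.356, 0.0659]
orientation: [-0.703, 0.705, -0.062, 0.065]
wrist_force: [-0.2, 0.6, -0.8]
finger_gap: 0.0853
```

```bash
python3 snap.py 3 wrist;python3 - <<'E'
from h import *
from workcell import monitor
need(monitor.get_state(),(.4613,-.354,.057),-10.1)
c=np.load("pics/wrist3c.npy",allow_pickle=True).item(); D=np.load("pics/wrist3d.npy")
X=cloud(c,D)
roi=np.zeros(D.shape,bool); roi[150:320,200:340]=1
m=roi&(X[...,2]>.060)&(X[...,2]<.08); v,u=np.nonzero(m); print(u.min(),u.max(),v.min(),v.max(),X[m].mean(0),ray(c,(u.min()+u.max())/2,(v.min()+v.max())/2,.068))
E
```

```text
clock 3.10 tcp [ 0.4639 -0.3565  0.0664] x-yaw -10.3 down [ 0.005 -0.005 -1.   ] gap 0.0853 F [ 0.4 -0.3 -0. ]
rotvec tool deg [ 0.21 -0.2   0.33]
shift tool mm [-3.1  6.4  2. ] world [-2.6  2.5 -6.4]
250 289 244 286 [ 0.46216729 -0.35235403  0.06786418] [ 0.46207213 -0.35209314  0.068     ]
```

>>> {"api": "drive_tool", "payload": {
  "plan": "1 -3 8 4 0.2 0 0.3; 1 -1 4 2 0.2 0 0.3; 1 0 2 1 0 0 0"
}}

```text
clock: 3.48
tcp_pos: [0.4616, -0.3488, 0.0526]
orientation: [0.705, -0.703, 0.065, -0.062]
wrist_force: [-0.8, -0.1, 0.0]
finger_gap: 0.0854
```

```bash
python3 - <<'E'
from h import *
from workcell import monitor
need(monitor.get_state(),(.4617,-.353,.057),-10.1)
E
```

```text
clock 3.48 tcp [ 0.4616 -0.3488  0.0526] x-yaw -10.3 down [-0.003  0.004 -1.   ] gap 0.0854 F [-0.8 -0.1  0. ]
rotvec tool deg [-0.17 -0.21 -0.23]
shift tool mm [ 0.9 -7.4 -4.1] world [ 0.1 -4.2  7.4]
```

>>> {"api": "drive_tool", "payload": {
  "plan": "1 0 -6 -4 0 0 0; 1 0 0 0 0 0 0; 1 0 0 0 0 0 0"
}}

```text
clock: 3.85
tcp_pos: [0.4608, -0.353, 0.0588]
orientation: [0.705, -0.703, 0.065, -0.062]
wrist_force: [0.0, -0.5, 0.2]
finger_gap: 0.0855
```

```bash
python3 - <<'E'
from h import *
from workcell import monitor
need(monitor.get_state(),(.4617,-.353,.057),-10.1)
E
```

```text
clock 3.85 tcp [ 0.4608 -0.353   0.0588] x-yaw -10.3 down [-0.004  0.004 -1.   ] gap 0.0855 F [ 0.  -0.5  0.2]
rotvec tool deg [-0.17 -0.2  -0.25]
shift tool mm [ 0.9 -1.2  0.1] world [ 0.9 -0.   1.2]
```

>>> {"api": "drive_tool", "payload": {
  "plan": "-1 1 -1 0 0 0 0; -1 0 0 0 0 0 0; -1 0 0 0 0 0 0; -1 0 0 0 0 0 0; -1 0 0 0 0 0 0; -1 0 0 0 0 0 0",
  "grip_force": 30
}}

```text
clock: 4.6
tcp_pos: [0.462, -0.3533, 0.0602]
orientation: [0.705, -0.703, 0.065, -0.062]
wrist_force: [0.1, 0.7, 0.1]
finger_gap: 0.0174
```

```bash
python3 snap.py 4 wrist side;python3 - <<'E'
from h import *
from workcell import monitor
need(monitor.get_state(),(.4617,-.353,.057),-10.1)
E
```

```text
clock 4.70 tcp [ 0.462  -0.3533  0.0601] x-yaw -10.3 down [-0.003  0.003 -1.   ] gap 0.0173 F [-0.1  0.   0.5]
rotvec tool deg [-0.15 -0.21 -0.22]
shift tool mm [-0.3  0.1  0.3] world [-0.3  0.3 -0.1]
```

View pics/wrist4.png

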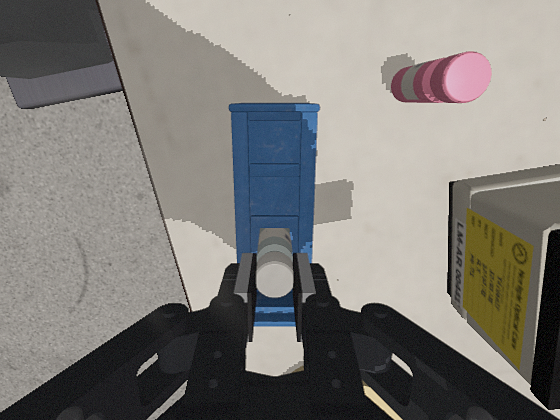

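>>> {"api": "drive_tool", "payload": {
  "plan": "-1 0 -15 0 0 0 0; -1 0 -40 0 0 0 0; -1 0 -50 0 0 0 0; -1 0 -20 0 0 0 0; -1 0 0 0 0 0 0"
}}

```text
clock: 5.32
tcp_pos: [0.4623, -0.3536, 0.1921]
orientation: [0.705, -0.703, 0.065, -0.062]
wrist_force: [0.2, 0.3, -0.8]
finger_gap: 0.0173
```

```bash
python3 snap.py 5 wrist side scene;python3 - <<'E'
from h import *
from workcell import monitor
need(monitor.get_state(),(.480,.091,.17),-3)
E
```

```text
clock 5.47 tcp [ 0.461  -0.3524  0.1887] x-yaw -10.3 down [-0.007  0.007 -1.   ] gap 0.0173 F [ 0.6 -0.3 -0.7]
rotvec tool deg [-0.33 -7.31 -0.42]
shift tool mm [-60.5  18.5 439.5] world [ 19.  443.4 -15.7]
```

View pics/wrist5.png

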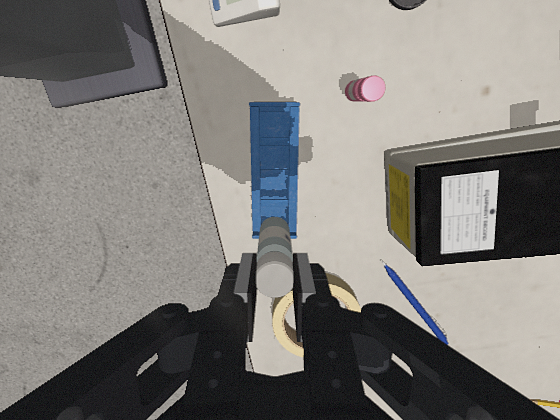

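View pics/side5.png

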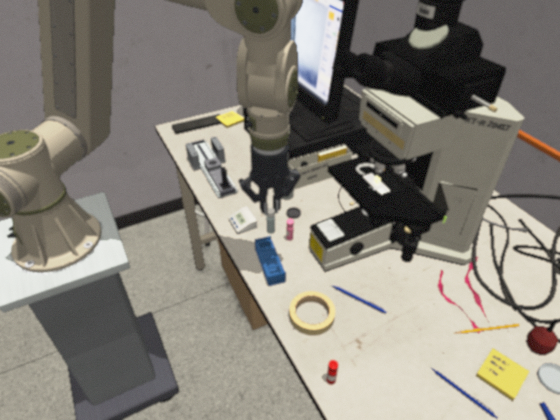

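>>> {"api": "drive_tool", "payload": {
  "plan": "-1 -8 0 30 0 0 0; -1 -8 0 45 0 0 0; -1 -8 0 45 0 0 0; -1 -8 0 45 0 0 0; -1 -8 0 45 0 0 0; -1 -6 0 30 0 -4 0; -1 0 0 10 0 -3 0; -1 0 0 0 0 0 0"
}}

```text
clock: 6.48
tcp_pos: [0.4533, -0.0884, 0.179]
orientation: [0.713, -0.701, 0.029, -0.011]
wrist_force: [-0.2, 0.1, -0.2]
finger_gap: 0.0177
```

```bash
python3 snap.py 6 wrist;python3 - <<'E'
from h import *
from workcell import monitor
need(monitor.get_state(),(.480,.091,.17),-3)
E
```

```text
clock 6.53 tcp [ 0.4533 -0.0888  0.179 ] x-yaw -3.3 down [-0.025  0.017 -1.   ] gap 0.0173 F [-0.8 -0.  -0.9]
rotvec tool deg [-0.91 -0.27 -1.47]
shift tool mm [ 16.6   8.5 180.9] world [ 26.7 179.8  -6. ]
```

View pics/wrist6.png

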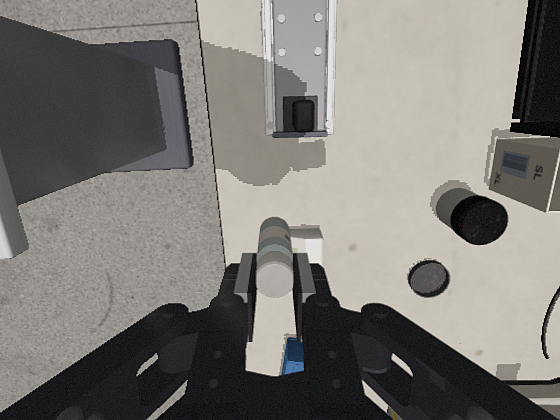

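>>> {"api": "drive_tool", "payload": {
  "plan": "-1 3 0 30 -0.9 0 -1.5; -1 3 -5 40 0 0 0; -1 3 -5 30 0 0 0; -1 0 0 0 0 0 0"
}}

```text
clock: 7.02
tcp_pos: [0.4702, 0.0074, 0.1882]
orientation: [-0.706, 0.707, -0.024, 0.025]
wrist_force: [-0.7, -0.3, -1.4]
finger_gap: 0.0171
```

```bash
python3 snap.py 7 wrist;python3 - <<'E'
from h import *
from workcell import monitor
need(monitor.get_state(),(.480,.091,.17),-3)
E
```

```text
clock 7.08 tcp [0.47   0.0066 0.1879] x-yaw -4.0 down [-0.    -0.002 -1.   ] gap 0.0167 F [ 1.   1.2 -0.6]
rotvec tool deg [ 0.13 -1.01 -0.  ]
shift tool mm [ 4.1 14.7 84.9] world [ 10.   84.4 -14.9]
```

View pics/wrist7.png

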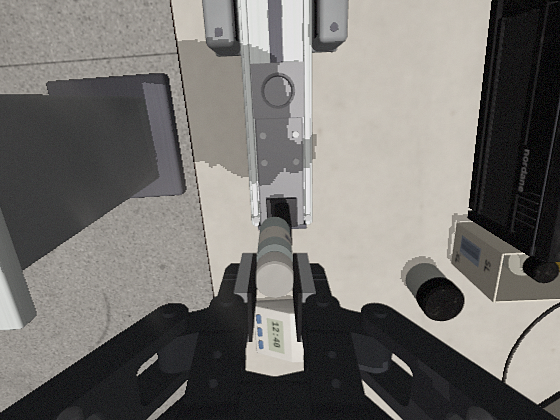

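```bash
python3 - <<'E'
from h import *
c=np.load("pics/wrist7c.npy",allow_pickle=True).item(); D=np.load("pics/wrist7d.npy"); p=cv2.imread("pics/wrist7.png")
X=cloud(c,D)
roi=np.zeros(D.shape,bool); roi[0:215,190:360]=1
def rect(lo,hi,extra=None):
    m=roi&(X[...,2]>lo)&(X[...,2]<hi)
    m=cv2.morphologyEx(m.astype(np.uint8),cv2.MORPH_OPEN,np.ones((3,3)))>0
    if extra is not None: m&=extra
    q=X[m]; r=cv2.minAreaRect((q[:,:2]*1000).astype(np.float32)); print(lo,hi,m.sum(),np.round(r[0],1),np.round(r[1],1),round(r[2],2),q.mean(0).round(4))
rect(.036,.044)
rect(.024,.029)
u=np.arange(560)[None,:]+0*D.astype(int)
rect(.055,.065,u<260); rect(.055,.065,u>290)
# rail side edges per row: transition of z to >.015
L=[];R_=[]
for r in range(60,215,3):
    g=np.nonzero((X[r,200:340,2]>.014)&(X[r,200:340,2]<.05))[0]+200
    if len(g)>20: L.append(ray(c,g[0],r,.02)); R_.append(ray(c,g[-1],r,.02))
for E in (np.array(L),np.array(R_)):
    f=np.polyfit(E[:,1],E[:,0],1); print("rail edge slope deg",np.degrees(np.arctan(f[0])),"x at y=.09",np.polyval(f,.09), "at -0.02",np.polyval(f,-.02))
# socket circle
crop=p[60:122,245:312]; cv2.imwrite("pics/sock7.png",cv2.resize(crop,None,fx=8,fy=8,interpolation=cv2.INTER_CUBIC))
print("ring centre guess",ray(c,278,90,.04).round(4))
E
```

```text
0.036 0.044 2168 [478.5  54. ] [124.5  44. ] 88.49 [0.4795 0.0943 0.0401]
0.024 0.029 3915 [477.4  24.4] [94.1 43.9] 88.19 [0.4777 0.032  0.0263]
0.055 0.065 1431 [438.5 143.8] [31.5 23.1] 87.7 [0.4389 0.1439 0.0596]
0.055 0.065 1284 [523.3 139.7] [28.6 23.1] 88.11 [0.5229 0.1398 0.0596]
rail edge slope deg 1.7336449204872615 x at y=.09 0.4509476536483887 at -0.02 0.44761827822139394
rail edge slope deg 1.751475809459363 x at y=.09 0.5077525855647931 at -0.02 0.5043889456041023
ring centre guess [0.4798 0.0945 0.04  ]
```

View pics/sock7.png

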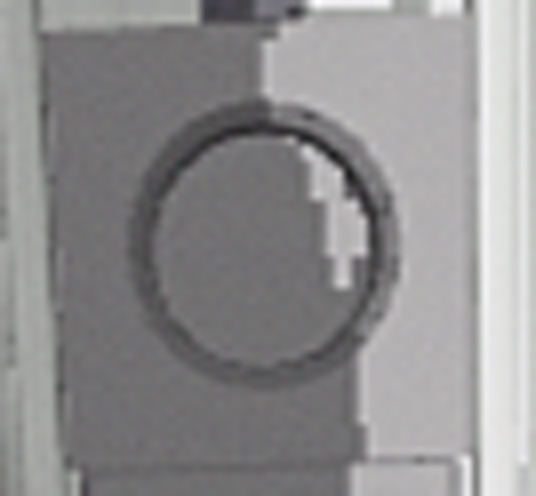

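```bash
python3 - <<'E'
from h import *
from workcell import monitor
s=monitor.get_state()
c=np.load("pics/wrist7c.npy",allow_pickle=True).item(); D=np.load("pics/wrist7d.npy"); p=cv2.imread("pics/wrist7.png")
X=(cloud(c,D)-s["tcp_pos"])@tool(s).as_matrix()*1000   # tool frame mm
roi=np.zeros(D.shape,bool); roi[215:300,255:297]=1
m=roi&(np.abs(X[...,0])<16)&(np.abs(X[...,2])<25)
for lo in range(-12,56,4):
    q=X[m&(X[...,1]>=lo)&(X[...,1]<lo+4)]
    if len(q)>3: print(lo,len(q),q[:,0].min().round(1),q[:,0].max().round(1),"z",q[:,2].min().round(1),q[:,2].max().round(1))
cv2.imwrite("pics/v7.png",cv2.resize(p[205:305,235:320],None,fx=6,fy=6,interpolation=cv2.INTER_CUBIC))
need(s,(.4796,.0945,.10),-1.8)
E
```

```text
-12 1115 -8.3 10.6 z -9.7 13.6
-8 224 -8.5 10.6 z -10.2 13.3
-4 132 -7.9 9.3 z 3.5 9.8
0 81 -8.1 9.4 z 3.6 9.6
4 9 -0.6 4.5 z 6.3 7.5
8 255 -8.6 10.0 z -0.7 9.7
12 108 -8.8 10.1 z -1.1 9.6
16 100 -9.0 10.4 z 0.7 9.6
20 108 -8.6 10.5 z -0.1 9.8
24 86 -8.9 10.2 z 1.6 9.8
28 83 -9.0 10.4 z 0.9 9.7
32 76 -8.6 10.0 z 2.6 9.7
36 63 -8.8 10.0 z 1.9 9.7
40 64 -9.0 9.6 z 1.1 9.4
44 71 -8.5 9.9 z 2.3 9.6
48 57 -8.7 9.9 z 2.1 9.5
52 36 -8.8 10.1 z 1.8 9.4
clock 7.08 tcp [0.47   0.0066 0.1879] x-yaw -4.0 down [-0.    -0.002 -1.   ] gap 0.0167 F [ 1.   1.2 -0.6]
rotvec tool deg [ 0.13 -2.21 -0.  ]
shift tool mm [ 3.4 84.7 88.5] world [  9.6  87.9 -84.9]
```

View pics/v7.png

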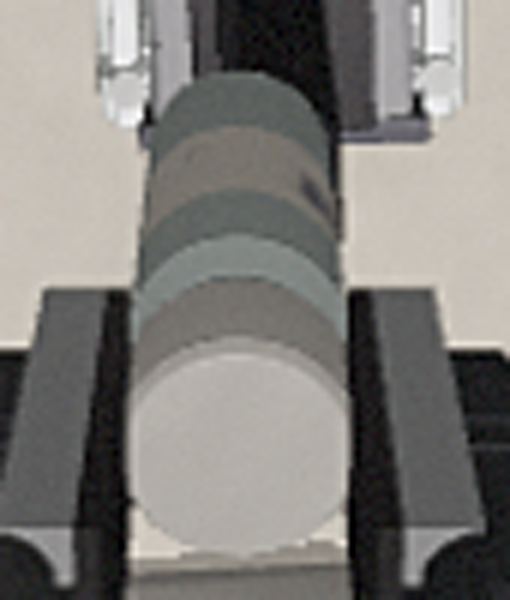

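>>> {"api": "drive_tool", "payload": {
  "plan": "-1 1 0 30 0 -2.2 0; -1 1 0 40 0 0 0; -1 0 0 18 0 0 0; -1 0 15 0 0 0 0; -1 0 0 0 0 0 0; -1 0 0 0 0 0 0"
}}

```text
clock: 7.82
tcp_pos: [0.4775, 0.0868, 0.169]
orientation: [-0.705, 0.709, -0.017, 0.015]
wrist_force: [1.3, -1.6, -0.5]
finger_gap: 0.0177
```

```bash
python3 snap.py 8 wrist;python3 - <<'E'
from h import *
from workcell import monitor
need(monitor.get_state(),(.4796,.0945,.10),-1.8)
E
```

```text
clock 7.88 tcp [0.4773 0.0868 0.169 ] x-yaw -2.6 down [-0.004 -0.006 -1.   ] gap 0.0173 F [-0.2 -0.4  0. ]
rotvec tool deg [ 0.34 -0.77 -0.2 ]
shift tool mm [ 2.2 65.9  8.2] world [  2.3   7.7 -66. ]
```

View pics/wrist8.png

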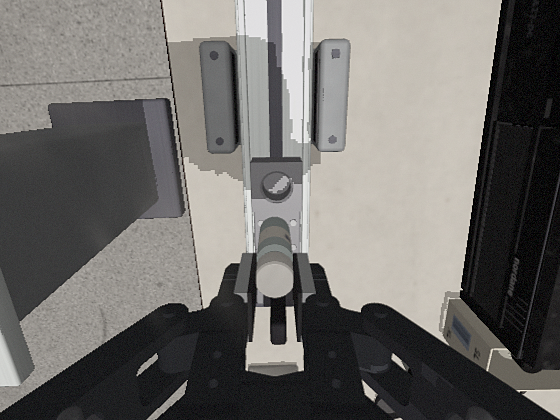

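```bash
python3 - <<'E'
from h import *
c=np.load("pics/wrist8c.npy",allow_pickle=True).item(); D=np.load("pics/wrist8d.npy"); p=cv2.imread("pics/wrist8.png")
X=cloud(c,D)
roi=np.zeros(D.shape,bool); roi[150:215,240:320]=1
m=roi&(X[...,2]>.036)&(X[...,2]<.044); v,u=np.nonzero(m); print(u.min(),u.max(),v.min(),v.max())
cv2.imwrite("pics/sock8.png",cv2.resize(p[150:215,240:320],None,fx=8,fy=8,interpolation=cv2.INTER_CUBIC))
E
```

```text
250 302 161 211
```

View pics/sock8.png

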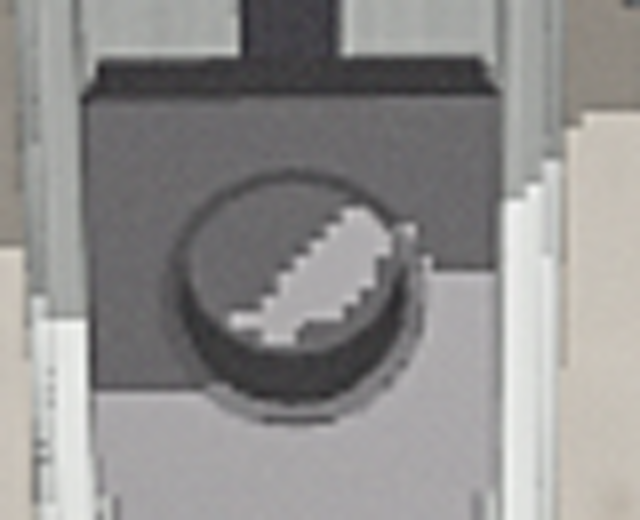

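```bash
python3 - <<'E'
from h import *
from workcell import monitor
s=monitor.get_state()
c=np.load("pics/wrist8c.npy",allow_pickle=True).item(); D=np.load("pics/wrist8d.npy")
P=ray(c,276.3,186.2,.04); print(P.round(4), ray(c,276,161,.04))
M=tool(s).as_matrix()
X=(cloud(c,D)-s["tcp_pos"])@M*1000
roi=np.zeros(D.shape,bool); roi[215:300,255:297]=1
m=roi&(np.abs(X[...,0])<16)&(np.abs(X[...,2])<12)&(X[...,1]>10)&(X[...,1]<52)
q=X[m]; print("vial x range",np.percentile(q[:,0],[1,99]).round(1),"zmax",np.percentile(q[:,2],99).round(1))
need(s,(P[0],P[1],.10),-1.8)
E
```

```text
[0.4795 0.0948 0.04  ] [0.48018806 0.1167613  0.04      ]
vial x range [-8.6 10. ] zmax 8.8
clock 7.88 tcp [0.4773 0.0868 0.169 ] x-yaw -2.6 down [-0.004 -0.006 -1.   ] gap 0.0173 F [-0.2 -0.4  0. ]
rotvec tool deg [ 0.34 -0.77 -0.2 ]
shift tool mm [ 2.1 65.9  8.6] world [  2.2   8.1 -66. ]
```

>>> {"api": "drive_tool", "payload": {
  "plan": "-1 1.5 0 9 0.3 -0.8 -0.2; -1 0 25 0 0 0 0; -1 0 25 0 0 0 0; -1 0 8 0 0 0 0; -1 0 0 0 0 0 0; -1 0 0 0 0 0 0"
}}

```text
clock: 8.62
tcp_pos: [0.4822, 0.0962, 0.1125]
orientation: [0.707, -0.707, 0.008, -0.013]
wrist_force: [0.6, -0.2, -0.1]
finger_gap: 0.0174
```

```bash
python3 snap.py 9 wrist scene;python3 - <<'E'
from h import *
from workcell import monitor
need(monitor.get_state(),(.4795,.0948,.10),-1.8)
p=cv2.imread("pics/scene9.png"); cv2.imwrite("pics/scene9z.png",cv2.resize(p[180:320,90:290],None,fx=4,fy=4,interpolation=cv2.INTER_CUBIC))
E
```

```text
clock 8.72 tcp [0.4823 0.0962 0.1125] x-yaw -1.7 down [ 0.007  0.001 -1.   ] gap 0.0177 F [ 1.1 -0.2 -0.3]
rotvec tool deg [-0.05  0.06  0.39]
shift tool mm [-2.8  9.5 -1.5] world [-2.8 -1.4 -9.5]
```

View pics/wrist9.png

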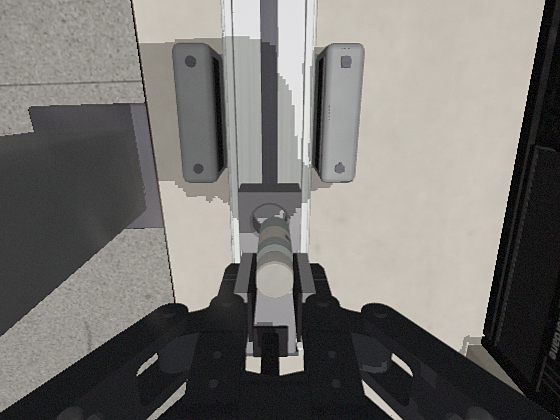

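View pics/scene9z.png

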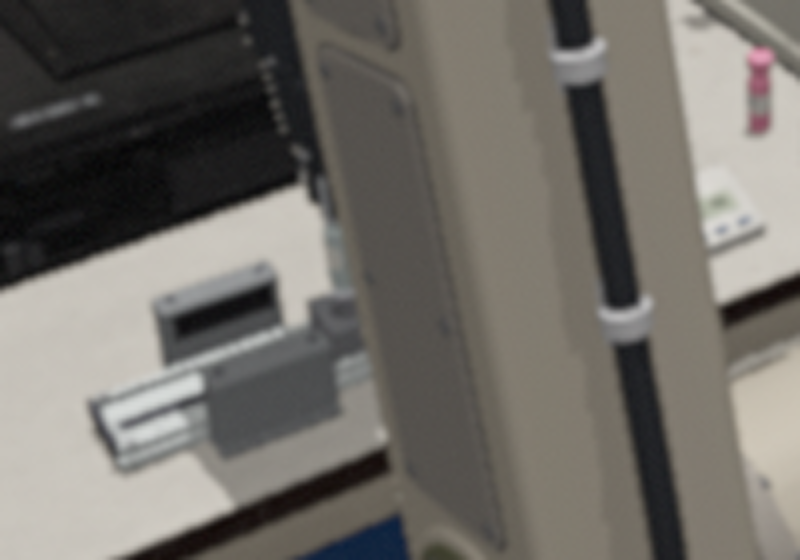

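>>> {"api": "drive_tool", "payload": {
  "plan": "-1 -3.4 0 -1 0 0 0.4; -1 0 0 0 0 0 0; -1 0 0 0 0 0 0"
}}

```text
clock: 9.1
tcp_pos: [0.4793, 0.0953, 0.1137]
orientation: [0.707, -0.707, 0.01, -0.011]
wrist_force: [-1.0, -0.3, 0.2]
finger_gap: 0.0175
```

```bash
python3 snap.py 10 wrist;python3 - <<'E'
from h import *
from workcell import monitor
s=monitor.get_state()
need(s,(.4795,.0948,.10),-1.8)
p=cv2.imread("pics/wrist10.png"); cv2.imwrite("pics/w10z.png",cv2.resize(p[170:310,210:340],None,fx=4,fy=4,interpolation=cv2.INTER_CUBIC))
c=np.load("pics/wrist10c.npy",allow_pickle=True).item(); D=np.load("pics/wrist10d.npy")
Y=cloud(c,D); roi=np.zeros(D.shape,bool); roi[170:260,220:330]=1
m=roi&(Y[...,2]>.036)&(Y[...,2]<.044); v,u=np.nonzero(m)
for r in range(v.min(),v.max(),8):
    k=u[v==r]
    if len(k): print(r,k.min(),k.max(),ray(c,k.min()-.5,r,.04)[:2].round(4),ray(c,k.max()+.5,r,.04)[:2].round(4))
X=(Y-s["tcp_pos"])@tool(s).as_matrix()*1000
roi[:]=0; roi[215:300,255:297]=1
m=roi&(np.abs(X[...,0])<16)&(np.abs(X[...,2])<12)&(X[...,1]>10)&(X[...,1]<52)
q=X[m]; print("vial x range",np.percentile(q[:,0],[1,99]).round(1),"zmax",np.percentile(q[:,2],99).round(1))
W=Y[m]; print("world x",np.percentile(W[:,0],[1,99]),"ymax",np.percentile(W[:,1],99))
E
```

```text
clock 9.15 tcp [0.4793 0.0952 0.1136] x-yaw -1.7 down [ 0.001  0.001 -1.   ] gap 0.0178 F [ 0.4  0.2 -0.7]
rotvec tool deg [-0.06  0.06  0.08]
shift tool mm [ 0.2 10.6 -0.4] world [  0.2  -0.4 -10.6]
170 226 226 [0.4478 0.131 ] [0.4485 0.131 ]
194 243 305 [0.4583 0.1138] [0.5021 0.1124]
202 243 305 [0.458  0.1079] [0.502  0.1066]
210 243 305 [0.4576 0.102 ] [0.502  0.1007]
218 243 304 [0.4572 0.096 ] [0.5013 0.0947]
226 244 304 [0.4576 0.0899] [0.5013 0.0886]
234 244 304 [0.4572 0.0837] [0.5013 0.0824]
242 244 304 [0.4568 0.0774] [0.5013 0.076 ]
vial x range [-8.8  9.8] zmax 8.8
world x [0.47060748 0.48924231] ymax 0.10398943805274391
```

View pics/w10z.png

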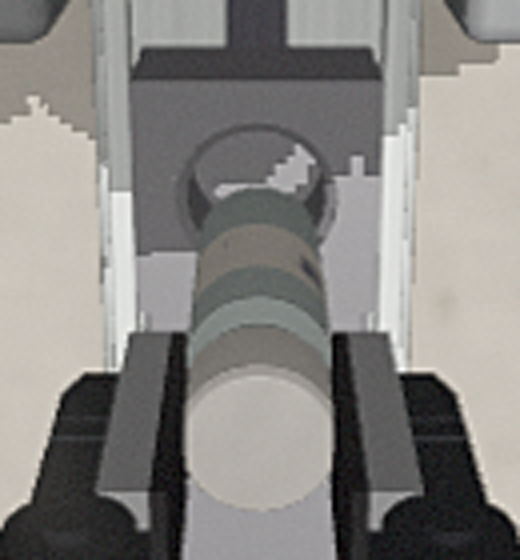

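>>> {"api": "drive_tool", "payload": {
  "plan": "-1 -0.4 8 0 0 0 0; -1 0 8 0 0 0 0; -1 0 8 0 0 0 0; -1 0 0 0 0 0 0; -1 0 0 0 0 0 0"
}}

```text
clock: 9.78
tcp_pos: [0.4783, 0.0953, 0.0871]
orientation: [0.707, -0.707, 0.011, -0.011]
wrist_force: [0.4, -0.6, 0.7]
finger_gap: 0.0178
```

```bash
python3 - <<'E'
from h import *
from workcell import monitor
s=monitor.get_state()
need(s,(.479,.0948,.071),-1.8)
E
```

```text
clock 9.78 tcp [0.4783 0.0953 0.0871] x-yaw -1.7 down [-0.     0.001 -1.   ] gap 0.0178 F [ 0.4 -0.6  0.7]
rotvec tool deg [-0.06  0.06 -0.02]
shift tool mm [ 0.7 13.1 -0.4] world [  0.7  -0.5 -13.1]
```

>>> {"api": "drive_tool", "payload": {
  "plan": "-1 0.4 6 -0.3 0 0 0; -1 0 4 0 0 0 0; -1 0 0 0 0 0 0; -1 0 0 0 0 0 0"
}}

```text
clock: 10.28
tcp_pos: [0.4791, 0.0949, 0.0767]
orientation: [0.707, -0.707, 0.011, -0.011]
wrist_force: [0.3, -0.4, -0.8]
finger_gap: 0.0175
```

```bash
python3 snap.py 11 wrist; python3 - <<'E'
from h import *
from workcell import monitor
s=monitor.get_state()
need(s,(.479,.0948,.071),-1.8)
E
```

```text
clock 10.32 tcp [0.479  0.0949 0.0767] x-yaw -1.7 down [ 0.     0.001 -1.   ] gap 0.0179 F [-0.7 -0.3 -0.9]
rotvec tool deg [-0.06  0.06  0.02]
shift tool mm [ 0.   2.7 -0.1] world [ 0.  -0.1 -2.7]
```

View pics/wrist11.png

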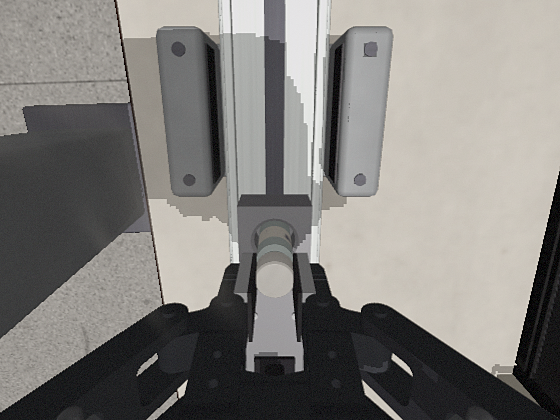

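The vial is inside the socket ring at (276,230), about 2–3 mm above the socket floor. I'll lower it the rest of the way and feel for contact.

>>> {"api": "drive_tool", "payload": {
  "plan": "-1 0 2 0 0 0 0; -1 0 1.5 0 0 0 0; -1 0 0 0 0 0 0"
}}

```text
clock: 10.7
tcp_pos: [0.4797, 0.095, 0.0741]
orientation: [0.707, -0.707, 0.01, -0.012]
wrist_force: [-0.1, -0.5, 0.3]
finger_gap: 0.0177
```

>>> {"api": "drive_tool", "payload": {
  "plan": "-0.4 0 0 0 0 0 0; 0 0 0 0 0 0 0; 0.2 0 0 0 0 0 0; 0.2 0 0 0 0 0 0"
}}

```text
clock: 11.2
tcp_pos: [0.4797, 0.0949, 0.0739]
orientation: [0.707, -0.707, 0.01, -0.011]
wrist_force: [1.3, -0.3, 0.1]
finger_gap: 0.0509
```

```bash
python3 snap.py 12 wrist; python3 - <<'E'
from h import *
from workcell import monitor
s=monitor.get_state()
need(s,(.479,.0948,.071),-1.8)
E
```

```text
clock 11.25 tcp [0.4797 0.095  0.0739] x-yaw -1.7 down [ 0.002  0.001 -1.   ] gap 0.0511 F [ 0.4  0.5 -0.1]
rotvec tool deg [-0.06  0.06  0.12]
shift tool mm [-0.7 -0.1 -0.2] world [-0.7 -0.2  0.1]
```

View pics/wrist12.png

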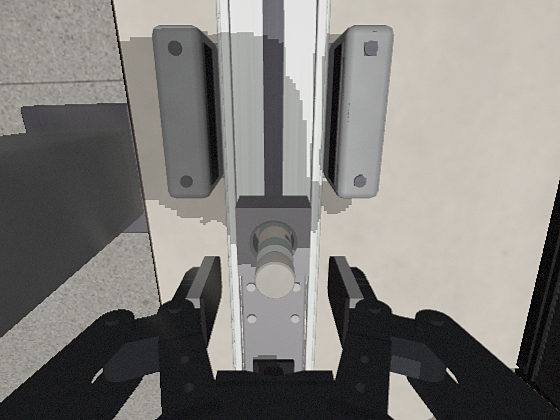

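>>> {"api": "drive_tool", "payload": {
  "plan": "0.2 0 -20 0 0 0 0; 0.2 0 -40 0 0 0 0; 0.2 0 -30 0 0 0 0; 0.2 0 0 -30 0 0 0; 0.2 0 0 -45 0 0 0; 0.2 0 0 -38 0 0 0; 0.2 0 0 0 0 0 0; 0.2 0 0 0 0 0 0"
}}

```text
clock: 12.25
tcp_pos: [0.4763, -0.0205, 0.1667]
orientation: [0.707, -0.707, 0.009, -0.011]
wrist_force: [-0.5, -0.1, -0.6]
finger_gap: 0.0515
```

```bash
python3 snap.py 13 wrist; python3 - <<'E'
from h import *
from workcell import monitor
s=monitor.get_state()
need(s,(.476,-.0185,.071),-1.8)
E
```

```text
clock 12.30 tcp [ 0.4763 -0.0204  0.1666] x-yaw -1.6 down [ 0.003  0.    -1.   ] gap 0.0510 F [-0.5 -0.2 -1.4]
rotvec tool deg [-0.03  0.2   0.15]
shift tool mm [-0.6 92.6  1.8] world [ -0.3   1.9 -92.6]
```

View pics/wrist13.png

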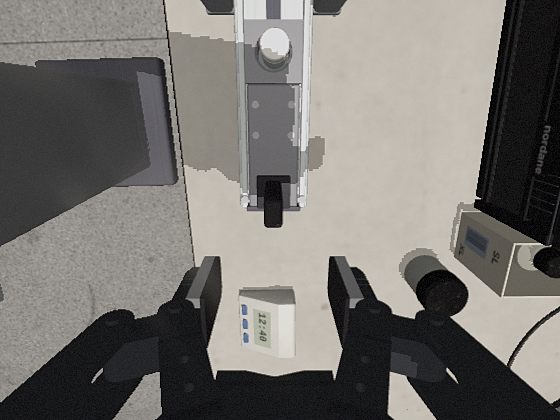

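```bash
python3 - <<'E'
from h import *
from workcell import monitor
s=monitor.get_state()
c=np.load("pics/wrist13c.npy",allow_pickle=True).item(); D=np.load("pics/wrist13d.npy")
Y=cloud(c,D); roi=np.zeros(D.shape,bool); roi[160:240,245:300]=1
m=roi&(Y[...,2]>.084)&(Y[...,2]<.096); q=Y[m]; print(cv2.minAreaRect((q[:,:2]*1000).astype(np.float32)),q.mean(0))
roi[:]=0;roi[20:75,245:300]=1
m=roi&(Y[...,2]>.076)&(Y[...,2]<.09); q=Y[m]; print("cap",cv2.minEnclosingCircle((q[:,:2]*1000).astype(np.float32)),q.mean(0))
need(s,(.476,-.0185,.071),-1.8)
E
```

```text
((476.00311279296875, -18.02892303466797), (21.442943572998047, 13.161565780639648), 88.42961120605469) [ 0.47605717 -0.0173711   0.089717  ]
cap ((480.2509460449219, 93.49359130859375), 9.84553337097168) [0.48028821 0.09316195 0.08255069]
clock 12.30 tcp [ 0.4763 -0.0204  0.1666] x-yaw -1.6 down [ 0.003  0.    -1.   ] gap 0.0510 F [-0.5 -0.2 -1.4]
rotvec tool deg [-0.03  0.2   0.15]
shift tool mm [-0.6 92.6  1.8] world [ -0.3   1.9 -92.6]
```

Vial seated: the cap top is at 0.0825 (expected 0.082) and centred. The handle is at (0.476,-0.018) and measures 21x13 mm, as specified. Next I'll lower onto the handle.

>>> {"api": "drive_tool", "payload": {
  "plan": "0.2 -0.5 30 2.5 0 0 0; 0.2 0 35 0 0 0 0; 0.2 0 22 0 0 0 0; 0.2 0 0 0 0 0 0; 0.2 0 0 0 0 0 0"
}}

```text
clock: 12.92
tcp_pos: [0.4773, -0.0129, 0.0787]
orientation: [0.707, -0.707, 0.005, -0.009]
wrist_force: [0.5, 0.2, 0.7]
finger_gap: 0.0512
```

```bash
python3 - <<'E'
from h import *
from workcell import monitor
s=monitor.get_state()
need(s,(.476,-.018,.070),-1.8)
E
```

```text
clock 12.93 tcp [ 0.4773 -0.0129  0.0787] x-yaw -1.1 down [ 0.005  0.001 -1.   ] gap 0.0512 F [0.5 0.2 0.7]
rotvec tool deg [-0.06  0.66  0.29]
shift tool mm [-1.2  5.7 -5.1] world [-1.3 -5.1 -5.7]
```

>>> {"api": "drive_tool", "payload": {
  "plan": "0.2 -1.2 5 -4.5 0 0.6 0.3; 0.2 0 0 0 0 0 0; 0.2 0 0 0 0 0 0"
}}

```text
clock: 13.3
tcp_pos: [0.4777, -0.0177, 0.0756]
orientation: [0.707, -0.707, 0.01, -0.012]
wrist_force: [0.9, -0.4, -0.5]
finger_gap: 0.0511
```

```bash
python3 - <<'E'
from h import *
from workcell import monitor
s=monitor.get_state()
need(s,(.476,-.018,.070),-1.8)
E
```

```text
clock 13.30 tcp [ 0.4777 -0.0177  0.0756] x-yaw -1.7 down [ 0.003  0.    -1.   ] gap 0.0511 F [ 0.9 -0.4 -0.5]
rotvec tool deg [-0.02  0.05  0.19]
shift tool mm [-1.7  2.6 -0.3] world [-1.7 -0.3 -2.6]
```

>>> {"api": "drive_tool", "payload": {
  "plan": "0.2 -2 2.5 0 0 0 0.2; 0.2 0 0 0 0 0 0; -1 0 0 0 0 0 0; -1 0 0 0 0 0 0; -1 0 0 0 0 0 0; -1 0 0 0 0 0 0; -1 0 0 0 0 0 0",
  "grip_force": 50
}}

```text
clock: 14.18
tcp_pos: [0.4756, -0.0179, 0.0736]
orientation: [0.707, -0.707, 0.011, -0.011]
wrist_force: [-0.4, 0.8, 2.3]
finger_gap: 0.0126
```

```bash
python3 snap.py 14 wrist; python3 - <<'E'
from h import *
from workcell import monitor
s=monitor.get_state()
need(s,(.476,-.018,.070),-1.8)
c=np.load("pics/wrist14c.npy",allow_pickle=True).item(); D=np.load("pics/wrist14d.npy")
Y=cloud(c,D); roi=np.zeros(D.shape,bool); roi[20:200,230:320]=1
m=roi&(Y[...,2]>.076)&(Y[...,2]<.09); q=Y[m]; print("cap",q.mean(0))
E
```

```text
clock 14.22 tcp [ 0.4756 -0.0179  0.0736] x-yaw -1.8 down [ 0.  0. -1.] gap 0.0125 F [-1.4 -0.8  1.2]
rotvec tool deg [-0.01  0.03  0.  ]
shift tool mm [ 0.4  0.6 -0.1] world [ 0.4 -0.1 -0.6]
cap [0.48005204 0.08725591 0.08211745]
```

View pics/wrist14.png

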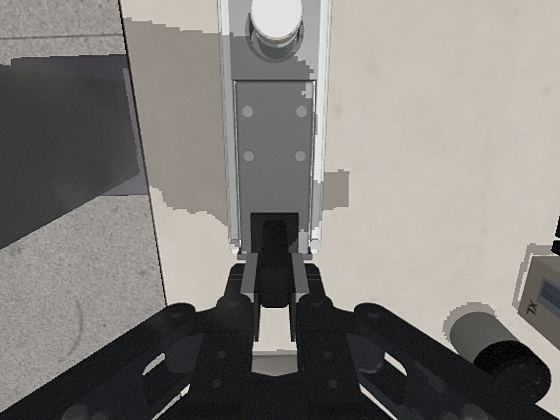

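>>> {"api": "drive_tool", "payload": {
  "plan": "-1 0 0 6 0 0 0; -1 0 0 12 0 0 0; -1 0 0 12 0 0 0; -1 0 0 8 0 0 0; -1 0 0 0 0 0 0; -1 0 0 0 0 0 0",
  "grip_force": 60
}}

```text
clock: 14.98
tcp_pos: [0.4768, 0.0224, 0.0736]
orientation: [-0.706, 0.708, -0.011, 0.011]
wrist_force: [-0.7, -2.9, 1.3]
finger_gap: 0.0126
```

```bash
cat > st.py <<'E'
from h import *
from workcell import monitor
s=monitor.get_state()
a=np.radians(-1.8); h=np.array(s["tcp_pos"])[:2]; o=np.array([.4756,-.0179]); e=np.array([-np.sin(a),np.cos(a)]); n=np.array([np.cos(a),np.sin(a)])
F=np.array(s["wrist_force"]); print("along %.1f lateral %.1f mm  Falong %.1f Flat %.1f Fz %.1f"%((h-o)@e*1000,(h-o)@n*1000,F[:2]@e,F[:2]@n,F[2]))
need(s,None,-1.8)
E
python3 st.py
```

```text
along 40.3 lateral -0.1 mm  Falong -2.9 Flat -0.6 Fz 1.3
clock 14.97 tcp [0.4768 0.0224 0.0736] x-yaw -1.7 down [-0.    -0.002 -1.   ] gap 0.0126 F [-0.7 -2.9  1.3]
rotvec tool deg [ 0.11  0.06 -0.  ]
```

>>> {"api": "drive_tool", "payload": {
  "plan": "-1 0 0 3 0 0 0; -1 0 0 3 0 0 0; -1 0 0 0 0 0 0"
}}

```text
clock: 15.35
tcp_pos: [0.477, 0.0284, 0.0736]
orientation: [-0.706, 0.708, -0.011, 0.011]
wrist_force: [-0.5, 0.7, 2.1]
finger_gap: 0.0125
```

>>> {"api": "drive_tool", "payload": {
  "plan": "-1 0 0 3 0 0 0; -1 0 0 0 0 0 0"
}}

```text
clock: 15.6
tcp_pos: [0.4771, 0.0318, 0.0736]
orientation: [-0.707, 0.707, -0.011, 0.011]
wrist_force: [-0.6, 1.3, 1.9]
finger_gap: 0.0125
```

>>> {"api": "drive_tool", "payload": {
  "plan": "-1 0 0 3 0 0 0; -1 0 0 0 0 0 0"
}}

```text
clock: 15.85
tcp_pos: [0.4772, 0.0351, 0.0736]
orientation: [-0.707, 0.707, -0.011, 0.011]
wrist_force: [-0.8, 1.5, 2.4]
finger_gap: 0.0123
```

>>> {"api": "drive_tool", "payload": {
  "plan": "-1 0 0 3 0 0 0; -1 0 0 0 0 0 0"
}}

```text
clock: 16.1
tcp_pos: [0.4773, 0.0384, 0.0736]
orientation: [-0.707, 0.707, -0.011, 0.011]
wrist_force: [0.0, 1.8, 2.4]
finger_gap: 0.0126
```

>>> {"api": "drive_tool", "payload": {
  "plan": "-1 0 0 3 0 0 0; -1 0 0 0 0 0 0"
}}

```text
clock: 16.35
tcp_pos: [0.4774, 0.0416, 0.0736]
orientation: [-0.707, 0.707, -0.011, 0.011]
wrist_force: [-1.0, 1.5, 1.4]
finger_gap: 0.0124
```

>>> {"api": "drive_tool", "payload": {
  "plan": "-1 0 0 3 0 0 0; -1 0 0 0 0 0 0"
}}

```text
clock: 16.6
tcp_pos: [0.4775, 0.0449, 0.0736]
orientation: [-0.707, 0.707, -0.011, 0.011]
wrist_force: [-0.9, 2.0, 1.6]
finger_gap: 0.0122
```

>>> {"api": "drive_tool", "payload": {
  "plan": "-1 0 0 3 0 0 0; -1 0 0 0 0 0 0"
}}

```text
clock: 16.85
tcp_pos: [0.4776, 0.0481, 0.0736]
orientation: [-0.707, 0.707, -0.011, 0.011]
wrist_force: [-0.0, 1.3, 2.8]
finger_gap: 0.0123
```

>>> {"api": "drive_tool", "payload": {
  "plan": "-1 0 0 3 0 0 0; -1 0 0 0 0 0 0"
}}

```text
clock: 17.1
tcp_pos: [0.4777, 0.0519, 0.0736]
orientation: [0.707, -0.707, 0.011, -0.011]
wrist_force: [-0.8, 3.3, 1.0]
finger_gap: 0.0127
```

>>> {"api": "drive_tool", "payload": {
  "plan": "-1 0 0 2 0 0 0; -1 0 0 0 0 0 0"
}}

```text
clock: 17.35
tcp_pos: [0.4778, 0.0549, 0.0736]
orientation: [0.708, -0.706, 0.011, -0.011]
wrist_force: [0.2, 5.7, 1.8]
finger_gap: 0.0122
```

The carriage is now being pulled forward (+5.7 N), so the ball is entering the notch.

>>> {"api": "drive_tool", "payload": {
  "plan": "-1 0 0 1.5 0 0 0; -1 0 0 0 0 0 0"
}}

```text
clock: 17.6
tcp_pos: [0.4778, 0.0567, 0.0736]
orientation: [0.708, -0.706, 0.011, -0.011]
wrist_force: [-0.6, 2.4, 1.0]
finger_gap: 0.0125
```

>>> {"api": "drive_tool", "payload": {
  "plan": "-1 0 0 1 0 0 0; -1 0 0 0 0 0 0; -1 0 0 0 0 0 0"
}}

```text
clock: 17.98
tcp_pos: [0.4779, 0.0569, 0.0736]
orientation: [0.707, -0.707, 0.011, -0.011]
wrist_force: [-0.7, 1.3, 2.1]
finger_gap: 0.0123
```

```bash
python3 st.py; python3 snap.py 15 wrist
```

```text
along 74.8 lateral -0.1 mm  Falong 1.3 Flat -0.7 Fz 2.1
clock 17.98 tcp [0.4779 0.0569 0.0736] x-yaw -1.8 down [ 0.     0.001 -1.   ] gap 0.0123 F [-0.7  1.3  2.1]
rotvec tool deg [-0.08  0.04  0.  ]
```

View pics/wrist15.png

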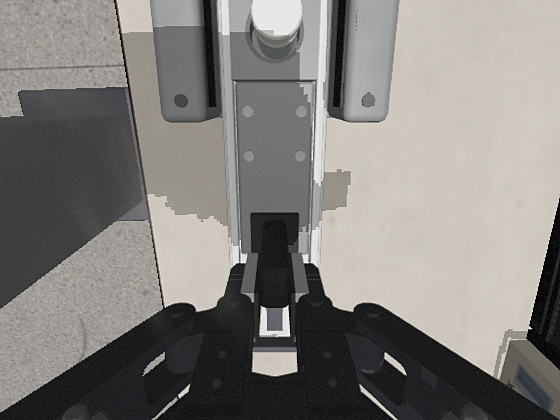

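>>> {"api": "drive_tool", "payload": {
  "plan": "-1 0 0 1 0 0 0; -1 0 0 0 0 0 0; -1 0 0 0 0 0 0"
}}

```text
clock: 18.4
tcp_pos: [0.4779, 0.057, 0.0736]
orientation: [-0.707, 0.707, -0.011, 0.011]
wrist_force: [-1.7, -0.9, 1.9]
finger_gap: 0.0126
```

>>> {"api": "drive_tool", "payload": {
  "plan": "-1 0 0 2 0 0 0; -1 0 0 0 0 0 0"
}}

```text
clock: 18.65
tcp_pos: [0.4779, 0.0573, 0.0736]
orientation: [-0.705, 0.709, -0.012, 0.011]
wrist_force: [-2.0, -1.0, 1.8]
finger_gap: 0.0123
```

>>> {"api": "drive_tool", "payload": {
  "plan": "-1 0 0 3 -0.2 0 0; -1 0 0 2 0 0 0"
}}

```text
clock: 18.9
tcp_pos: [0.478, 0.0604, 0.0736]
orientation: [-0.702, 0.712, -0.012, 0.012]
wrist_force: [-1.2, -2.7, 1.9]
finger_gap: 0.0124
```

>>> {"api": "drive_tool", "payload": {
  "plan": "-1 0 0 0 0 0 0; -1 0 0 0 0 0 0"
}}

```text
clock: 19.15
tcp_pos: [0.478, 0.0608, 0.0736]
orientation: [-0.703, 0.711, -0.012, 0.012]
wrist_force: [-0.8, -2.4, 2.9]
finger_gap: 0.012
```

```bash
python3 st.py
```

```text
along 78.7 lateral -0.1 mm  Falong -2.4 Flat -0.7 Fz 2.9
clock 19.15 tcp [0.478  0.0608 0.0736] x-yaw -1.9 down [-0.001 -0.012 -1.   ] gap 0.0120 F [-0.8 -2.4  2.9]
rotvec tool deg [ 0.7  -0.12 -0.03]
```

```bash
python3 snap.py 16 wrist; cat > riv.py <<'E'
import sys
from h import *
def riv(tag):
    c=np.load(f"pics/wrist{tag}c.npy",allow_pickle=True).item(); p=cv2.imread(f"pics/wrist{tag}.png")
    g=cv2.cvtColor(p,cv2.COLOR_BGR2GRAY); o=[]
    for (u,v) in ((248,112),(301,112),(249,156),(300,156)):
        w=g[v-9:v+10,u-9:u+10].astype(float); w=w-np.median(w); m=(w>0.5*w.max())
        if m.sum()<5: continue
        n,l,st,ct=cv2.connectedComponentsWithStats(m.astype(np.uint8)); k=1+np.argmax(st[1:,4]); 
        P=ray(c,u-9+ct[k][0],v-9+ct[k][1],.027); o.append(P[:2]*1000); 
    o=np.array(o); print(tag,o.round(1).tolist(),"mean",o.mean(0).round(2))
for t in sys.argv[1:]: riv(t)
E
python3 riv.py 14 15 16
```

```text
14 [[463.2, 56.6], [493.4, 55.7], [462.4, 31.5], [492.6, 30.6]] mean [477.89  43.58]
15 [[465.4, 131.4], [495.6, 130.5], [464.7, 106.2], [494.8, 105.4]] mean [480.14 118.36]
16 [[465.6, 135.4], [495.7, 134.4], [464.8, 110.3], [495.0, 109.3]] mean [480.26 122.31]
```

View pics/wrist16.png

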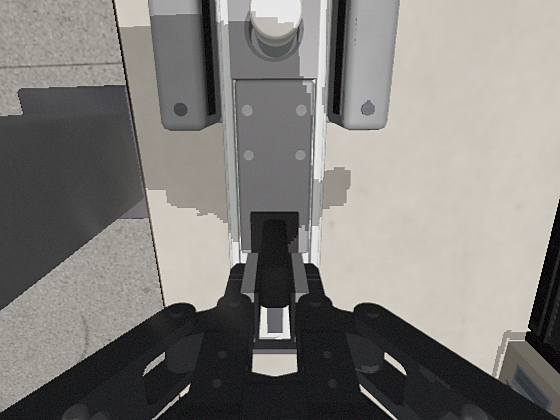

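>>> {"api": "drive_tool", "payload": {
  "plan": "-1 0 0 -2 0.4 0 0; -1 0 0 -1.5 0.3 0 0; -1 0 0 0 0 0 0; -1 0 0 0 0 0 0"
}}

```text
clock: 19.7
tcp_pos: [0.4779, 0.057, 0.0736]
orientation: [0.707, -0.707, 0.012, -0.012]
wrist_force: [-1.4, -1.3, 2.2]
finger_gap: 0.0123
```

```bash
python3 st.py; python3 snap.py 17 wrist; python3 riv.py 15 17
```

```text
along 75.0 lateral -0.1 mm  Falong -1.3 Flat -1.4 Fz 2.2
clock 19.70 tcp [0.4779 0.057  0.0736] x-yaw -1.9 down [-0.     0.001 -1.   ] gap 0.0123 F [-1.4 -1.3  2.2]
rotvec tool deg [-0.05 -0.12 -0.02]
15 [[465.4, 131.4], [495.6, 130.5], [464.7, 106.2], [494.8, 105.4]] mean [480.14 118.36]
17 [[465.4, 131.6], [495.6, 130.6], [464.7, 106.4], [494.8, 105.5]] mean [480.13 118.53]
```

>>> {"api": "drive_tool", "payload": {
  "plan": "-1 0 0 -1.5 0 0 0; -1 0 0 0 0 0 0; -1 0 0 0 0 0 0"
}}

```text
clock: 20.12
tcp_pos: [0.4778, 0.0568, 0.0736]
orientation: [0.708, -0.706, 0.012, -0.011]
wrist_force: [-0.9, 0.8, 1.4]
finger_gap: 0.0127
```

```bash
python3 st.py
```

```text
along 74.8 lateral -0.1 mm  Falong 0.8 Flat -0.9 Fz 1.4
clock 20.12 tcp [0.4778 0.0568 0.0736] x-yaw -1.9 down [-0.     0.004 -1.   ] gap 0.0127 F [-0.9  0.8  1.4]
rotvec tool deg [-0.21 -0.05 -0.02]
```

>>> {"api": "drive_tool", "payload": {
  "plan": "-1 0 0 0.3 -0.2 0 0; -1 0 0 0 0 0 0; -1 0 0 0 0 0 0; -1 0 0 0 0 0 0"
}}

```text
clock: 20.62
tcp_pos: [0.4779, 0.0568, 0.0736]
orientation: [-0.707, 0.707, -0.012, 0.011]
wrist_force: [-0.3, -0.5, 2.3]
finger_gap: 0.0125
```

```bash
python3 st.py; python3 snap.py 18 wrist side scene; python3 riv.py 15 17 18; python3 - <<'E'
import cv2
p=cv2.imread("pics/side18.png"); cv2.imwrite("pics/side18z.png",cv2.resize(p[105:295,155:325],None,fx=3.1,fy=3.1,interpolation=cv2.INTER_CUBIC))
p=cv2.imread("pics/scene18.png"); cv2.imwrite("pics/scene18z.png",cv2.resize(p[160:310,90:370],None,fx=2.8,fy=2.8,interpolation=cv2.INTER_CUBIC))
E
```

```text
along 74.8 lateral -0.1 mm  Falong -0.5 Flat -0.3 Fz 2.3
clock 20.62 tcp [0.4779 0.0568 0.0736] x-yaw -1.9 down [-0.    -0.001 -1.   ] gap 0.0125 F [-0.3 -0.5  2.3]
rotvec tool deg [ 0.05 -0.07 -0.01]
15 [[465.4, 131.4], [495.6, 130.5], [464.7, 106.2], [494.8, 105.4]] mean [480.14 118.36]
17 [[465.4, 131.6], [495.6, 130.6], [464.7, 106.4], [494.8, 105.5]] mean [480.13 118.53]
18 [[465.4, 131.3], [495.6, 130.5], [464.7, 106.2], [494.8, 105.3]] mean [480.11 118.34]
```

View pics/side18z.png

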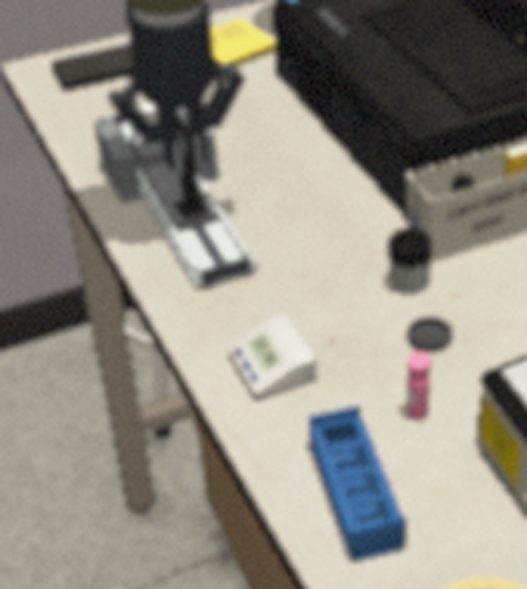

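View pics/scene18z.png

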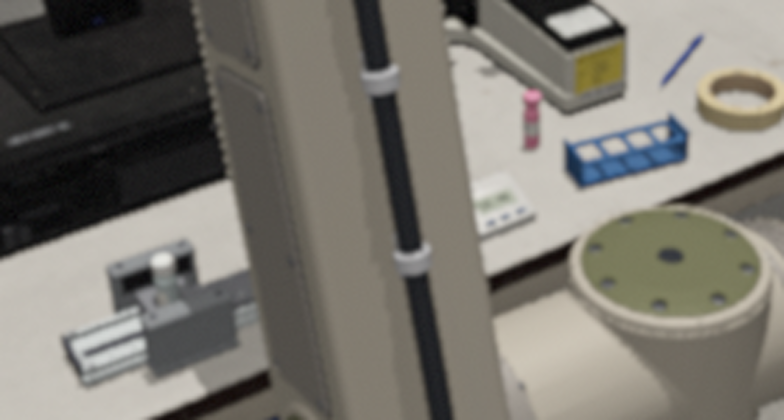

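The zoomed scene view shows the vial upright between the posts at about (163,268) and the rack empty. The timer, lens case and pink vial haven't moved. The carriage sits at the balance point, so I'm handing in.

```bash
python3 -c "
from workcell import job; print(job.hand_in())"
```

```text
the job is handed in; nothing more can be done
None
```

I put the vial in the carriage's socket and slid the carriage by its handle about 75 mm into the notch. I handed in at about 21 s, with the fingers still holding the handle at 60 N.

**Vial:** after release its cap top measured 82.5 mm high (82 mm expected), centred over the socket. The last pictures show it upright between the posts.

**Notch:** the pull on the hand rose to +5.7 N about 2 mm before the resting point, then changed sign there. Pushes of 1 to 2 mm either way moved the carriage only about 0.3 mm. The force along the rail at the end was about -0.5 N.

**Overshoot:** one harder test push took the carriage about 3.6 mm past the centre. I pulled it back to within 0.2 mm of the earlier position.

**Not checked:** the ball depth can't be read. The centre was judged from force and position only, so friction leaves it uncertain by about half a millimetre. I did not release the handle to let the carriage centre itself.

**Bystanders:** the timer, lens case and pink look-alike stand where they were in the last pictures.

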